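# Close the interlocked second layer of tea cartons

### The arm

A 6-joint arm with a two-finger parallel gripper is mounted at the origin on a cart in front of the work surface, level with it; the furniture and walls round the work are solid. World frame = base frame: x ahead of the robot, y to its left, z up, the work surface at z = 0. Lengths are in mm, angles in rad, forces in N, time in s.
With the tool pointing down it reaches from about 300 to 875 mm from the base axis. Payload 6.4 kg.
Tool frame: the origin (TCP) lies between the finger pads; the fingertips stand 14 mm ahead of it and the grasp point (between the pads) lies 5 mm behind it; z points along the fingers, y is the direction in which the jaws open and shut (so a half turn about z gives the same grasp; the last joint's range is limited). The gripper opens to 85 mm and grips with 20 to 120 N. Pads are 22 mm wide; open, the fingers measure 114 mm over their backs; the gripper's body (76 mm by 85 mm) begins 54 mm behind the grasp point. The pads swing forward as they close: fully open they stand 13 mm farther back than shut.
Start: joints at [-1.485, 0.181, 1.607, -0, 1.354, -0.206], TCP at [165.43, -550.703, 245.288] pointing down, gripper open.
Joint ranges: [-2.99, 2.99], [-0.89, 2.07], [0.3, 2.58], [-1.14, 4.28], [0, 2.63], [-3.12, 3.12]. Speed limits (rad/s): [2.57, 2.57, 3.01, 3.14, 3.14, 3.14].

### API

Orientations are given as a unit quaternion [x, y, z, w].
In Python, from workcell import ctrl gives the robot as it stands.
- The arm moves only by the tool drive_tool, never from a script. Its argument "steps" is text: rows parted by semicolons, each of 7 numbers parted by spaces: the turn, a rotation vector about the world's x, y, z in rad, then the shift along the world's x, y, z in cm, then the closure, from 0 (fully open) to 1 (shut). A call has exactly 10 rows; each row is the pose to reach, as a shift and turn from the pose commanded when the call began; what a row does not reach only later rows make up. A row lasts 1/12 s, in which the tool goes at most 41.7 mm and 7.16 degrees, less where a joint would pass 70% of its speed; a pose out of reach is approached as far as the arm can. A call with a gripper value outside its range is refused whole. The fingers move at their own pace and stop on an object; "force" is the grip in N (left out, the last holds). Time passes only in rows, so rows that repeat a pose let the fingers close, or fill a call up. It gives the time, the measured TCP pose, the force and the opening at its end, in the units of the state.
- ctrl.read_state(): the state, without advancing time (a new reading comes with each control period).
- ctrl.grab_frame(name): name is "scene" or "top" or "wrist"; returns a dict with "image" (480x640x3 uint8, red, green, blue), "camera_matrix" (3x3 intrinsics, pixels), "k1" (the pictures are not rectified: a ray, as slopes to the right and down, at radius r is drawn at 1 + k1 r^2 times it, then the intrinsics apply), "extrinsics" (4x4, takes a point from world to camera coordinates); the wrist camera has in their place "tool_from_camera" (4x4, takes a point from camera to tool coordinates, whose origin is the TCP and whose axes are the flange's). Camera axes: x right, y up, looking along -z (the intrinsics and any distortion apply to the point x, -y, -z); pixel columns grow to the right and rows downward; lengths in mm; the calibration is good to about 2 mm. A picture is of the moment at which its call begins: read the wrist's pose just before it. There is no depth.
- ctrl.sign_off(): hands the job in, once; it reports no verdict.
Trained networks look in a picture, given as the dict that the camera call returned (one of the last four; its "shot" number tells which), for a name from the list of things; names that differ only in an ending like _2 or _b are one class to them, and where a whole thing is asked for, a point or a joint stands for the part that bears it (a point fixed in the world has none). Each returns a list of dicts, best first, with "conf" (0 to 1); they miss things now and then, are a little off and sometimes report something else, mostly with a low value. They report only what shows in the picture. A call takes as long as a camera call.
- ctrl.recognise(picture, query): "xyz" ([x, y, z] in mm, in world coordinates, good to about 4 mm: the middle of the surface that is visible of it).
- ctrl.masks_of(picture, query): "pixels" (480x640 bool, what is visible of it).
- ctrl.spot_point(picture, query): "xyz" ([x, y, z] in mm, in world coordinates, good to about 4 mm: a listed point, or the origin of a listed thing).
The state is a dict: "clock": time; "q": joint angles; "qd": joint speeds; "effort": joint torques, N m; "tcp_pos": TCP position; "ee_rot": TCP orientation; "wrist_force": force on the tool from outside, world axes, zero at the start; "moment": the same for the moment, N m; "finger_gap": finger opening in mm.
Only numpy, scipy, OpenCV 4.12 (cv2) and the standard library are available. Lean on these libraries where they do the work, as an engineer would, in place of code of your own. Each camera call takes 0.05 s, during which the arm holds its last target. There are 200 camera calls.

### The job

Finish the second layer of tea cartons on the carrying tray so the load will not split when it is carried away: the lower layer is a pinwheel of four green cartons, and one rust-red carton has been laid on it to start a pinwheel that turns the other way. Lay the three loose rust-red cartons flat and right way up in the remaining places, so that the layer is the mirror image of the one below, every carton bridges a joint, and the outside is flush with the green cartons. Set them down gently without dropping them or pressing them down hard, leave the cartons already there in their places, and leave the mugs alone.

Things in the scene. Friction and masses are not known exactly. Their poses are not given: they have to be found in the camera images.
- tray: square birch carrying tray, 190 x 190 mm, rim 20 mm high, low dark grips on its +y and -y sides reaching 26 mm out; it does not shift and may stand at any angle. Origin: middle of its underside, on the table; x and y along its sides; inner floor 6 mm up. Each pinwheel layer is centred on it: 166 mm square, joints 6 mm, a 66 mm square opening in the middle, wide enough for a finger
- lower_0: sage-green tea carton of the complete lower layer (its top 54 mm above the table), loose, 110 x 50 x 48 mm (along its x, y, z), 0.10 kg; origin at the centre of its underside. Its centre in the tray frame: (-28.0, -58.0) mm with its length along tray x
- lower_1: sage-green tea carton of the complete lower layer (its top 54 mm above the table), loose, 110 x 50 x 48 mm (along its x, y, z), 0.10 kg; origin at the centre of its underside. Its centre in the tray frame: (+58.0, -28.0) mm with its length along tray y
- lower_2: sage-green tea carton of the complete lower layer (its top 54 mm above the table), loose, 110 x 50 x 48 mm (along its x, y, z), 0.10 kg; origin at the centre of its underside. Its centre in the tray frame: (+28.0, +58.0) mm with its length along tray x
- lower_3: sage-green tea carton of the complete lower layer (its top 54 mm above the table), loose, 110 x 50 x 48 mm (along its x, y, z), 0.10 kg; origin at the centre of its underside. Its centre in the tray frame: (-58.0, +28.0) mm with its length along tray y
- laid: rust-red tea carton already laid on the lower layer to start the second, loose, 110 x 50 x 48 mm (along its x, y, z), 0.10 kg; origin at the centre of its underside. Its centre in the tray frame: (+58.0, +28.0) mm with its length along tray y
- loose_a: rust-red tea carton lying flat on the table beside the tray, 110 x 50 x 48 mm (along its x, y, z), 0.10 kg; origin at the centre of its underside. The three are alike: any may go in any open place, either end first. Open places (carton centre in the tray frame): (+28.0, -58.0) mm, length along x; (-58.0, -28.0) mm, length along y; (-28.0, +58.0) mm, length along x; underside 54 mm above the table
- loose_b: rust-red tea carton lying flat on the table beside the tray, 110 x 50 x 48 mm (along its x, y, z), 0.10 kg; origin at the centre of its underside. The three are alike: any may go in any open place, either end first. Open places (carton centre in the tray frame): (+28.0, -58.0) mm, length along x; (-58.0, -28.0) mm, length along y; (-28.0, +58.0) mm, length along x; underside 54 mm above the table
- loose_c: rust-red tea carton lying flat on the table beside the tray, 110 x 50 x 48 mm (along its x, y, z), 0.10 kg; origin at the centre of its underside. The three are alike: any may go in any open place, either end first. Open places (carton centre in the tray frame): (+28.0, -58.0) mm, length along x; (-58.0, -28.0) mm, length along y; (-28.0, +58.0) mm, length along x; underside 54 mm above the table
- mug_a: small dark blue mug standing behind the tray, 63 mm across, 53 mm high, origin at the centre of its underside; leave it alone
- mug_b: small dark blue mug standing behind the tray, 63 mm across, 53 mm high, origin at the centre of its underside; leave it alone
- mug_c: small dark blue mug standing behind the tray, 63 mm across, 53 mm high, origin at the centre of its underside; leave it alone

How it is judged:
By the outcome, as a careful person would: the job done as asked, in the order asked, and still so for the second after the job is handed in, with the robot touching nothing.
It also fails if it takes over 67 s, if anything falls off the work surface, if the arm or the gripper's body presses on something with over 40 N, if the wrist force passes 120 N, or if a joint passes its speed limit or range.

## Working session

There is one attempt and no reset: what is moved stays moved. The work goes in short steps, Python scripts to look and compute and a tool call to move; the robot and the scene stay as the last step left them, time stands still between calls to the robot, and variables do not carry over. Pictures are saved under pics/ and viewed, about 8 in all and at most 12, crops included, and the job is handed in when it is done.

Besides the shell and the picture viewer there is one more tool, called after "Call:" by a JSON object that holds its "name" and its "arguments". drive_tool: Moves the arm, as the interface text tells. Its arguments: {"type":"object","properties":{"steps":{"type":"string"},"force":{"type":"number"}},"required":["steps"]}

```bash
mkdir -p pics; ls
cat > h.py <<'E'
import numpy as np, cv2
from workcell import ctrl
def save(f,n): cv2.imwrite(f'pics/{n}.png',cv2.cvtColor(f['image'],cv2.COLOR_RGB2BGR))
def E_of(f,s=None):
    if 'extrinsics' in f: return np.array(f['extrinsics'])
    from scipy.spatial.transform import Rotation as R
    T=np.eye(4);T[:3,:3]=R.from_quat(s['ee_rot']).as_matrix();T[:3,3]=s['tcp_pos']
    return np.linalg.inv(T@np.array(f['tool_from_camera']))
def proj(f,P,E):
    P=np.atleast_2d(P);c=P@E[:3,:3].T+E[:3,3]
    u=np.c_[c[:,0],-c[:,1]]/-c[:,2:3];u=u*(1+f['k1']*(u**2).sum(1,keepdims=True))
    K=np.array(f['camera_matrix']);return u@K[:2,:2].T+K[:2,2]
def unproj(f,px,z,E):
    K=np.array(f['camera_matrix']);px=np.atleast_2d(px).astype(float)
    d=(px-K[:2,2])@np.linalg.inv(K[:2,:2]).T;u=d.copy()
    for _ in range(20): u=d/(1+f['k1']*(u**2).sum(1,keepdims=True))
    r=np.c_[u[:,0],-u[:,1],-np.ones(len(u))]@E[:3,:3]
    o=-E[:3,:3].T@E[:3,3];return o+r*((z-o[2])/r[:,2])[:,None]
E
python3 - <<'E'
from h import *
s=ctrl.read_state();print(s)
f=ctrl.grab_frame('top');save(f,'top0');E=E_of(f);print('campos',-E[:3,:3].T@E[:3,3])
for n in ['loose_a','lower_0','tray','mug_a']:
    for r in ctrl.spot_point(f,n): print(n,np.round(r['xyz']),round(r['conf'],2))
for r in ctrl.masks_of(f,'loose_a'):
    m=r['pixels'].astype(np.uint8);c=cv2.findContours(m,0,2)[0];c=max(c,key=cv2.contourArea)
    print(round(r['conf'],2),m.sum(),cv2.minAreaRect(c))
g=ctrl.grab_frame('scene');save(g,'scene0')
E
```

```text
pics
{'clock': 0.0, 'q': array([-1.48531651e+00,  1.81523728e-01,  1.60799339e+00, -3.94923011e-06,
        1.35378220e+00, -2.06291250e-01]), 'qd': array([-0.00022844,  0.00163096,  0.00070309, -0.00016294,  0.00068947,
       -0.00129841]), 'effort': array([-7.06008905e-04, -4.44863605e+01, -3.51342773e+01, -2.95947866e-04,
        8.90868221e-03, -1.07298303e-05]), 'tcp_pos': array([ 165.37361008, -550.16765042,  244.40091947]), 'ee_rot': array([ 9.89377143e-01,  1.45368981e-01,  4.95904626e-05, -8.51893539e-04]), 'wrist_force': array([-0.32820042, -0.70502259, -0.43667771]), 'moment': array([ 0.02199872, -0.01072029,  0.01085035]), 'finger_gap': 85.65355189640398}
campos [ 420.55091582    4.66132294 1290.18492947]
loose_a [571. 257.   1.] 0.96
loose_a [ 418. -280.   -2.] 0.77
loose_a [373. 300.   3.] 0.55
lower_0 [516.  70.   4.] 0.89
lower_0 [604.  39.   8.] 0.77
lower_0 [541.   4.   3.] 0.65
lower_0 [488. -18.   7.] 0.63
lower_0 [577. -49.   5.] 0.58
tray [542.   8.   3.] 0.55
mug_a [760.  51.  -0.] 0.98
mug_a [769. 164.  -3.] 0.8
mug_a [ 745. -104.    2.] 0.8
0.89 1131 ((428.84912109375, 298.4717102050781), (46.9773063659668, 24.724897384643555), 74.05460357666016)
0.89 1211 ((191.52842712402344, 321.029052734375), (26.604995727539062, 48.993896484375), 19.09349250793457)
0.85 1017 ((208.88002014160156, 238.66000366210938), (46.81046676635742, 23.334522247314453), 81.8698959350586)
```

View pics/top0.png

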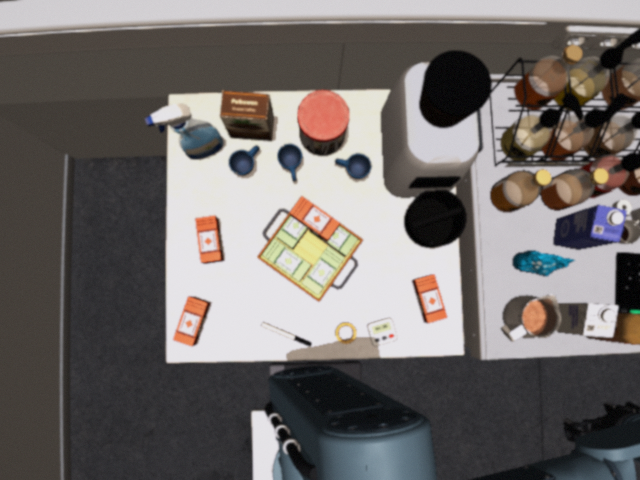

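View pics/scene0.png

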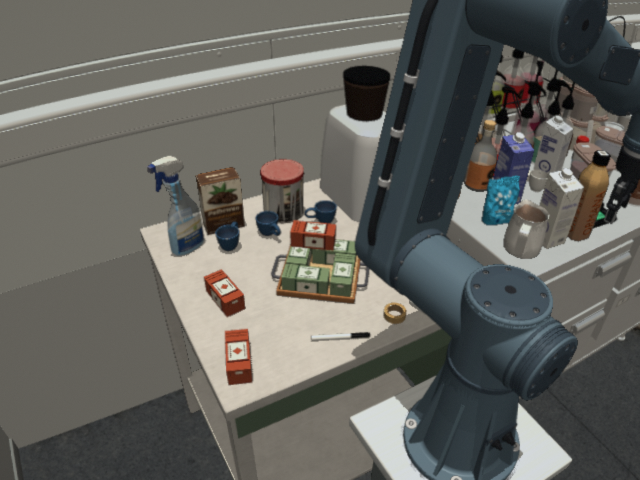

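Top view: the tray is at about (311,248) px. The laid red carton is on its +x side, so tray yaw is about -35°. Loose cartons are at (429,298), (192,321) and (208,239) px, with mugs behind the tray. The scene view agrees. I'll start with the right-hand carton.

Call:
{"name": "drive_tool", "arguments": {"steps": "0 0 0 1 4 0 0; 0 0 0 2 8 0 0; 0 0 0 3.5 12 0 0; 0 0 0 6.8 14.4 0 0; 0 0 0 10.1 16.8 0 0; 0 0 0 13.4 19.2 0 0; 0 0 0 16.7 21.6 0 0; 0 0 0 20 24 0 0; 0 0 0 23.4 26.4 0 0; 0 0 0 23.4 26.4 0 0", "force": 30}}

```text
clock: 1.18
tcp_pos: [404.1, -282.0, 245.6]
ee_rot: [0.989, 0.149, 0.001, -0.0]
wrist_force: [-0.4, -0.6, 0.1]
finger_gap: 85.4
```

```bash
cat >> h.py <<'E'
def quad(f,E,m,z):
    c=max(cv2.findContours(m.astype(np.uint8),0,1)[0],key=cv2.contourArea)[:,0,:]
    w=unproj(f,c,z,E)[:,:2].astype(np.float32)
    (x,y),(a,b),t=cv2.minAreaRect(w)
    if a<b:a,b,t=b,a,t+90
    return np.round([x,y,a,b,(t+90)%180-90],1)
E
python3 - <<'E'
from h import *
s=ctrl.read_state();f=ctrl.grab_frame('wrist');save(f,'w1');E=E_of(f,s)
print(s['tcp_pos'],s['ee_rot'],s['clock'],f['tool_from_camera'],f['camera_matrix'],f['k1'])
for r in ctrl.masks_of(f,'loose_a'): print(r['conf'],r['pixels'].sum(),quad(f,E,r['pixels'],48))
print([ (np.round(r['xyz'],1),r['conf']) for r in ctrl.spot_point(f,'loose_a')])
E
```

```text
[ 404.09594742 -282.02373461  245.62781193] [ 9.88885026e-01  1.48674170e-01  1.48333587e-03 -4.44083533e-04] 1.1833 [[ 6.14248038e-04  9.57968869e-01  2.86871521e-01  7.33517660e+01]
 [ 9.99998893e-01 -9.77236155e-04  1.12215550e-03 -9.59340787e-01]
 [ 1.35533126e-03  2.86870514e-01 -9.57968408e-01 -1.29863490e+02]
 [ 0.00000000e+00  0.00000000e+00  0.00000000e+00  1.00000000e+00]] [[400.60702592   0.         318.01336356]
 [  0.         400.60702592 234.67631206]
 [  0.           0.           1.        ]] 0.011553254250579209
0.72 8105 [ 414.3 -279.8  111.7   51.1   15.1]
[(array([ 411.7, -281.8,   -1.7]), 0.96)]
```

Run:
```python
from h import *
for i in range(2):
    s=ctrl.read_state();f=ctrl.grab_frame('wrist');E=E_of(f,s)
    print(s['clock'],s['tcp_pos'],np.abs(s['qd']).max())
    for r in ctrl.masks_of(f,'loose_a')[:1]: m=r['pixels'];print(quad(f,E,m,48))
c,w,h,b,t=0,0,0,0,0
x,y,a,b,t=quad(f,E,m,48);t=np.radians(t)
im=f['image'].copy()
for z in(48,0):
    P=[[x+i*55*np.cos(t)-j*25*np.sin(t),y+i*55*np.sin(t)+j*25*np.cos(t),z] for i,j in((1,1),(1,-1),(-1,-1),(-1,1))]
    cv2.polylines(im,[proj(f,P,E).astype(int)],True,(0,255,0),1)
f['image']=im;save(f,'w2')
```

```text
1.3333 [ 399.54755809 -286.35634676  245.20155898] 0.044941308113311706
[ 414.  -280.   110.8   50.9   14.8]
1.4333 [ 398.6392813  -287.42679927  245.21511927] 0.01775192437738568
[ 413.6 -280.   110.6   51.8   15. ]
```

View pics/w2.png

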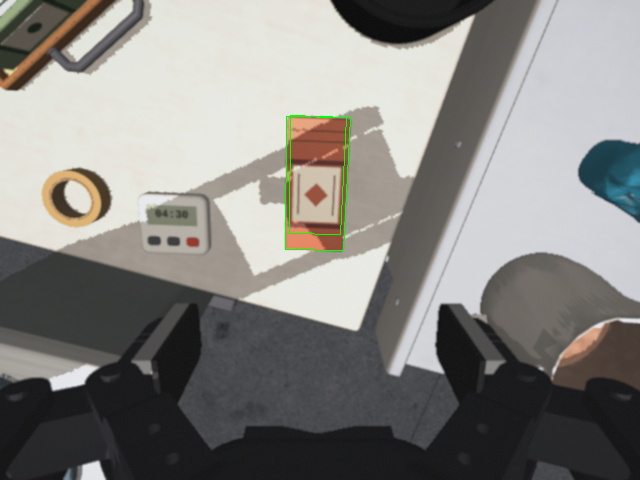

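Picture w2: the carton spans about (286–350, 116–250) px and the fitted outline matches it. Its centre is (414,-280) mm, yaw 15°, and the fingers have room on both sides. Descending.

Call:
{"name": "drive_tool", "arguments": {"steps": "0 0 -0.03 -0.45 0.2 -4 0; 0 0 -0.03 -0.45 0.2 -8 0; 0 0 -0.03 -0.45 0.2 -12 0; 0 0 -0.03 -0.45 0.2 -16 0; 0 0 -0.03 -0.45 0.2 -19 0; 0 0 -0.03 -0.45 0.2 -21 0; 0 0 -0.03 -0.45 0.2 -22.1 0; 0 0 -0.03 -0.45 0.2 -22.1 0; 0 0 -0.03 -0.45 0.2 -22.1 0.4; 0 0 -0.03 -0.45 0.2 -22.1 0.7", "force": 30}}

```text
clock: 2.37
tcp_pos: [395.6, -286.2, 25.8]
ee_rot: [0.991, 0.13, 0.001, 0.001]
wrist_force: [0.0, -0.1, 0.0]
finger_gap: 64.1
```

Call:
{"name": "drive_tool", "arguments": {"steps": "0 0 0 0 0 0 1; 0 0 0 0 0 0 1; 0 0 0 0 0 0 1; 0 0 0 0 0 1 1; 0 0 0 0 0 3 1; 0 0 0 0 0 6 1; 0 0 0 0 0 10 1; 0 0 0 0 0 14 1; 0 0 0 0 0 18 1; 0 0 0 0 0 22.1 1"}}

```text
clock: 3.2
tcp_pos: [394.5, -283.8, 248.0]
ee_rot: [0.991, 0.131, 0.0, 0.0]
wrist_force: [0.7, -0.4, -1.6]
finger_gap: 50.1
```

Call:
{"name": "drive_tool", "arguments": {"steps": "0 0 -0.12 2 2.3 2 1; 0 0 -0.24 4 4.6 4 1; 0 0 -0.36 6 6.9 6 1; 0 0 -0.48 8 9.2 8 1; 0 0 -0.61 9.5 11.5 10 1; 0 0 -0.61 9.5 11.5 10 1; 0 0 -0.61 9.5 11.5 10 1; 0 0 -0.61 9.5 11.5 10 1; 0 0 -0.61 9.5 11.5 10 1; 0 0 -0.61 9.5 11.5 10 1"}}

```text
clock: 4.03
tcp_pos: [488.9, -170.2, 344.2]
ee_rot: [0.985, -0.173, -0.001, -0.0]
wrist_force: [0.6, -0.7, -1.3]
finger_gap: 49.7
```

```bash
cat >> h.py <<'E'
from scipy.optimize import minimize
LOW=[(-28,-58,0),(58,-28,1),(28,58,0),(-58,28,1)]
def box(cx,cy,r,z0):
    a,b=(25,55) if r else (55,25)
    return np.array([[cx+i*a,cy+j*b,z] for i in(-1,1) for j in(-1,1) for z in(z0,z0+48)])
def tw(P,p):
    c,s=np.cos(p[2]),np.sin(p[2]);P=np.asarray(P,float)
    return np.c_[p[0]+c*P[:,0]-s*P[:,1],p[1]+s*P[:,0]+c*P[:,1],P[:,2]]
def sil(f,E,boxes,p):
    m=np.zeros((480,640),np.uint8)
    for b in boxes:
        q=proj(f,tw(b,p),E)
        cv2.fillConvexPoly(m,np.round(cv2.convexHull((q*16).astype(np.float32))).astype(np.int32),1,cv2.LINE_8,4)
    return m>0
def fit(f,E,mask,boxes,p0,valid):
    def cost(d):
        m=sil(f,E,boxes,p0+d*[1,1,.01])&valid
        return 1-(m&mask).sum()/max(1,(m|mask&valid).sum())
    r=minimize(cost,np.zeros(3),method='Nelder-Mead',options=dict(initial_simplex=[[0,0,0],[8,0,0],[0,8,0],[0,0,8]],xatol=.1,fatol=1e-4))
    return p0+r.x*[1,1,.01],r.fun
E
python3 - <<'E'
from h import *
s=ctrl.read_state();f=ctrl.grab_frame('wrist');E=E_of(f,s)
print(s['tcp_pos'],np.abs(s['qd']).max(),s['clock'])
U=np.zeros((480,640),bool)
for n in('lower_0','laid'):
    for r in ctrl.masks_of(f,n):
        m=r['pixels'];ys,xs=np.nonzero(m);print(n,round(r['conf'],2),m.sum(),xs.mean().round(),ys.mean().round())
        if r['conf']>.3 and xs.mean()<250: U|=m
V=np.ones((480,640),bool);V[:,215:]=False
B=[box(*l,6) for l in LOW]+[box(58,28,1,54)]
p,c=fit(f,E,U,B,np.array([542,8,-.61]),V);print(p,c)
im=f['image']
for k,_ in enumerate(B): 
    im=cv2.polylines(im.copy(),[cv2.convexHull(proj(f,tw(B[k],p),E).astype(np.float32)).astype(int)],True,(0,0,255),1)
im[V&~U]=im[V&~U]//2
f['image']=im;save(f,'w3')
E
```

```text
[ 488.92766536 -170.22903667  344.21410465] 0.007096660104536434 4.0333
lower_0 0.85 2784 198.0 151.0
lower_0 0.75 5059 195.0 229.0
lower_0 0.71 5649 113.0 233.0
lower_0 0.55 2857 96.0 177.0
laid 0.73 8538 107.0 133.0
[543.63463778   8.88790104  -0.64902563] 0.03798291988613256
```

View pics/w3.png

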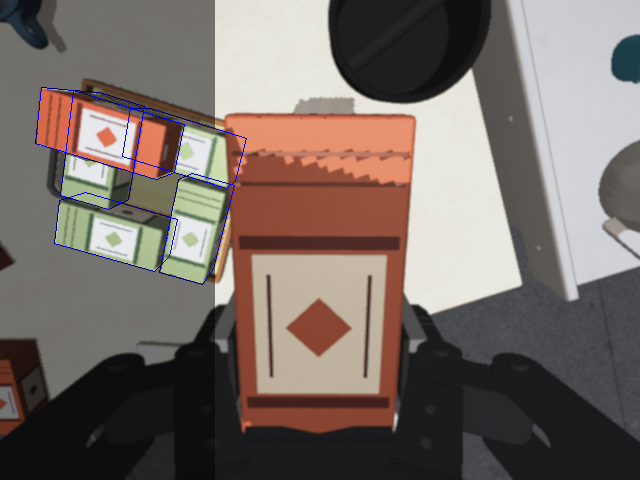

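w3: the fitted outlines lie on the stack at about (40–245, 85–285) px. Tray is at (543.6, 8.9), yaw -37.2°. The held carton sits about 19 mm ahead of the TCP. I'll go over slot A.

Call:
{"name": "drive_tool", "arguments": {"steps": "0 0 -0.12 1 3.5 0 1; 0 0 -0.24 2 7 0 1; 0 0 -0.3 2.65 10.5 0 1; 0 0 -0.3 2.65 12.7 -2 1; 0 0 -0.3 2.65 12.7 -6 1; 0 0 -0.3 2.65 12.7 -10 1; 0 0 -0.3 2.65 12.7 -14 1; 0 0 -0.3 2.65 12.7 -18 1; 0 0 -0.3 2.65 12.7 -18.5 1; 0 0 -0.3 2.65 12.7 -18.5 1"}}

```text
clock: 5.02
tcp_pos: [514.3, -42.4, 157.8]
ee_rot: [0.948, -0.319, -0.003, 0.0]
wrist_force: [0.2, -1.1, 0.2]
finger_gap: 49.5
```

Run:
```python
from h import *
ctrl.grab_frame('wrist')
s=ctrl.read_state();f=ctrl.grab_frame('wrist');E=E_of(f,s)
print(s['tcp_pos'],s['ee_rot'],np.abs(s['qd']).max(),s['clock'])
im=f['image'].copy()
p=np.array([543.6,8.9,-.649])
for b in [box(*l,6) for l in LOW]+[box(58,28,1,54)]:
    q=proj(f,tw(b[[1,5,7,3]],p),E); cv2.polylines(im,[q.astype(int)],True,(0,0,255),1)
f['image']=im;save(f,'w4')
for n in('lower_0','laid'):
    for r in ctrl.masks_of(f,n): 
        m=r['pixels'];ys,xs=np.nonzero(m);print(n,round(r['conf'],2),m.sum(),xs.mean().round(),ys.mean().round())
```

```text
[516.3613755  -43.00503605 160.57005994] [ 9.47865659e-01 -3.18669410e-01 -7.06251485e-04 -9.80400330e-06] 0.05201889452189004 5.0667
lower_0 0.76 7113 143.0 253.0
lower_0 0.69 150 308.0 112.0
lower_0 0.64 7275 163.0 316.0
laid 0.69 22857 120.0 164.0
```

View pics/w4.png

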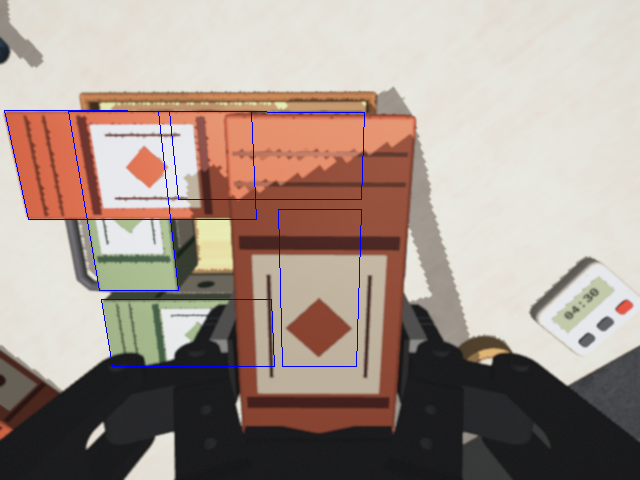

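w4: the predicted outlines lie on the laid carton at (5–257, 110–218) px and on the greens to within about 1 mm. Lowering.

Call:
{"name": "drive_tool", "arguments": {"steps": "0 0 0 0 0 -2 1; 0 0 0 0 0 -4 1; 0 0 0 0 0 -5.5 1; 0 0 0 0 0 -6.7 1; 0 0 0 0 0 -7.4 1; 0 0 0 0 0 -7.8 1; 0 0 0 0 0 -7.8 1; 0 0 0 0 0 -7.8 1; 0 0 0 0 0 -7.8 1; 0 0 0 0 0 -7.8 1"}}

```text
clock: 6.05
tcp_pos: [517.1, -42.9, 83.2]
ee_rot: [0.948, -0.318, 0.001, -0.0]
wrist_force: [-0.6, 0.7, -0.6]
finger_gap: 49.5
```

Call:
{"name": "drive_tool", "arguments": {"steps": "0 0 0 0 0 -0.05 1; 0 0 0 0 0 -0.1 1; 0 0 0 0 0 -0.15 1; 0 0 0 0 0 -0.2 1; 0 0 0 0 0 -0.25 1; 0 0 0 0 0 -0.25 1; 0 0 0 0 0 -0.25 1; 0 0 0 0 0 -0.25 1; 0 0 0 0 0 -0.25 1; 0 0 0 0 0 -0.25 1"}}

```text
clock: 6.88
tcp_pos: [516.4, -42.6, 80.2]
ee_rot: [0.948, -0.318, -0.0, 0.0]
wrist_force: [-3.2, 0.7, 5.7]
finger_gap: 49.6
```

Call:
{"name": "drive_tool", "arguments": {"steps": "0 0 0 0 0 0.1 0.3; 0 0 0 0 0 0.1 0.25; 0 0 0 0 0 0.1 0.2; 0 0 0 0 0 0.1 0.2; 0 0 0 0 0 0.3 0.2; 0 0 0 0 0 2 0.2; 0 0 0 0 0 5 0.2; 0 0 0 0 0 9 0.2; 0 0 0 0 0 13 0.2; 0 0 0 0 0 17 0.2"}}

```text
clock: 7.72
tcp_pos: [515.9, -42.6, 251.5]
ee_rot: [0.948, -0.318, -0.0, -0.0]
wrist_force: [0.7, 0.3, 0.7]
finger_gap: 68.5
```

Run:
```python
from h import *
for i in range(3): ctrl.grab_frame('wrist')
s=ctrl.read_state();f=ctrl.grab_frame('wrist');E=E_of(f,s)
print(s['tcp_pos'],s['ee_rot'],np.abs(s['qd']).max(),s['clock'],s['finger_gap'])
im=f['image'].copy()
p=np.array([543.6,8.9,-.649])
for b in [box(*l,6) for l in LOW]+[box(58,28,1,54),box(28,-58,0,54)]:
    q=proj(f,tw(b[[1,5,7,3]],p),E); cv2.polylines(im,[q.astype(int)],True,(0,0,255),1)
f['image']=im;save(f,'w5')
```

```text
[518.73689525 -43.39171238 254.15876673] [ 9.47942758e-01 -3.18411243e-01  4.33645477e-03 -6.41587630e-05] 0.07973171165889865 7.8667 68.37514024770954
```

View pics/w5.png

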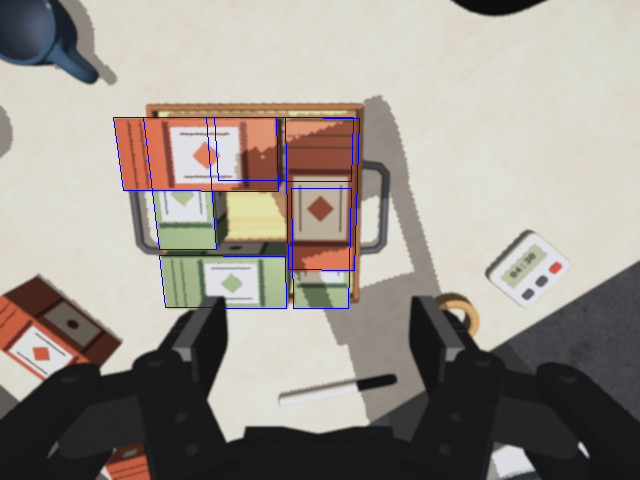

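w5: the first carton lies in slot A at about (286–357, 118–270) px, within a couple of mm of its outline. Next, the near-left carton.

Call:
{"name": "drive_tool", "arguments": {"steps": "0 0 0.05 -1.3 3.7 0 0; 0 0 0.1 -2.7 7.4 0 0; 0 0 0.15 -4.1 11.1 0 0; 0 0 0.2 -5.5 14.8 0 0; 0 0 0.25 -6.9 18.5 0 0; 0 0 0.31 -8.3 22.2 0 0; 0 0 0.31 -9.7 25.9 0 0; 0 0 0.31 -11.1 29.6 0 0; 0 0 0.31 -12.4 33.6 0 0; 0 0 0.31 -12.4 33.6 0 0"}}

```text
clock: 8.75
tcp_pos: [388.3, 298.5, 247.8]
ee_rot: [0.986, -0.165, -0.002, -0.0]
wrist_force: [-0.5, -0.4, 0.6]
finger_gap: 85.2
```

```bash
cat > look.py <<'E'
from h import *
import sys
for i in range(3): ctrl.grab_frame('wrist')
s=ctrl.read_state();f=ctrl.grab_frame('wrist');E=E_of(f,s)
q=s['ee_rot'];print(s['tcp_pos'],'psi',np.degrees(2*np.arctan2(q[1],q[0])),np.abs(s['qd']).max(),s['clock'])
for r in ctrl.masks_of(f,'loose_a'): print(r['conf'],r['pixels'].sum(),quad(f,E,r['pixels'],48))
save(f,sys.argv[1])
E
python3 look.py w6
```

```text
[391.32150909 293.15050225 247.99662886] psi -19.27186562233753 0.043944814709065645 8.9
0.91 7576 [375.1 298.2 114.1  50.8 -19.8]
0.82 3081 [519.8 255.5  60.7  36.   70.8]
```

Call:
{"name": "drive_tool", "arguments": {"steps": "0 0 -0.01 0.05 -0.1 -4 0; 0 0 -0.01 0.05 -0.1 -8 0; 0 0 -0.01 0.05 -0.1 -12 0; 0 0 -0.01 0.05 -0.1 -16 0; 0 0 -0.01 0.05 -0.1 -19.4 0; 0 0 -0.01 0.05 -0.1 -21.4 0; 0 0 -0.01 0.05 -0.1 -22.5 0; 0 0 -0.01 0.05 -0.1 -22.5 0; 0 0 -0.01 0.05 -0.1 -22.5 0.4; 0 0 -0.01 0.05 -0.1 -22.5 0.7", "force": 30}}

```text
clock: 9.83
tcp_pos: [394.6, 292.4, 26.4]
ee_rot: [0.985, -0.174, 0.001, -0.001]
wrist_force: [0.3, -0.7, 0.1]
finger_gap: 63.9
```

Call:
{"name": "drive_tool", "arguments": {"steps": "0 0 0 0 0 0 1; 0 0 0 0 0 0 1; 0 0 0 0 0 0 1; 0 0 0 0 0 1 1; 0 0 0 0 0 3 1; 0 0 0 0 0 6 1; 0 0 0 0 0 10 1; 0 0 0 0 0 14 1; 0 0 0 0 0 18 1; 0 0 0 0 0 20 1"}}

```text
clock: 10.67
tcp_pos: [394.4, 293.3, 231.2]
ee_rot: [0.985, -0.173, 0.003, -0.002]
wrist_force: [1.0, -0.2, -0.5]
finger_gap: 49.5
```

Call:
{"name": "drive_tool", "arguments": {"steps": "0 0 -0.04 2.2 -2.9 0 1; 0 0 -0.08 4.5 -5.8 0 1; 0 0 -0.12 6.7 -8.7 0 1; 0 0 -0.16 9 -11.6 0 1; 0 0 -0.2 11.2 -14.5 0 1; 0 0 -0.24 13.4 -17.4 0 1; 0 0 -0.28 15.7 -20.3 0 1; 0 0 -0.3 17.9 -23.2 -1 1; 0 0 -0.3 17.9 -23.2 -4 1; 0 0 -0.3 17.9 -23.2 -6 1"}}

```text
clock: 11.5
tcp_pos: [572.9, 58.2, 164.6]
ee_rot: [0.947, -0.32, 0.001, -0.0]
wrist_force: [-0.5, 0.5, -2.1]
finger_gap: 49.7
```

```bash
cat > look2.py <<'E'
from h import *
import sys
for i in range(4): ctrl.grab_frame('wrist')
s=ctrl.read_state();f=ctrl.grab_frame('wrist');E=E_of(f,s)
q=s['ee_rot'];print(s['tcp_pos'],'psi',np.degrees(2*np.arctan2(q[1],q[0])),np.abs(s['qd']).max(),s['clock'])
for r in ctrl.masks_of(f,'loose_a'):
    m=r['pixels'];ys,xs=np.nonzero(m);print(round(r['conf'],2),m.sum(),xs.min(),xs.max(),ys.min(),ys.max())
im=f['image'].copy()
p=np.array([543.6,8.9,-.649])
for b in [box(*l,6) for l in LOW]+[box(58,28,1,54),box(28,-58,0,54)]+eval(sys.argv[2]):
    cv2.polylines(im,[proj(f,tw(b[[1,5,7,3]],p),E).astype(int)],True,(0,0,255),1)
# held carton model: front end at tool x = off+55, top 24 above TCP
from scipy.spatial.transform import Rotation as R
Rm=R.from_quat(q).as_matrix();o=float(sys.argv[3])
P=np.array([[o+i*55,j*25,-22] for i,j in((1,1),(1,-1),(-1,-1),(-1,1))])@Rm.T+s['tcp_pos']
cv2.polylines(im,[proj(f,P,E).astype(int)],True,(255,255,0),1)
f['image']=im;save(f,sys.argv[1])
E
python3 look2.py w7 "[]" -20
```

```text
[571.70516577  60.5829957  165.59587866] psi -37.11358280162117 0.029088427282930086 11.7
0.8 28242 461 634 70 296
0.63 6920 24 173 292 441
0.62 33097 231 404 219 432
```

View pics/w7.png

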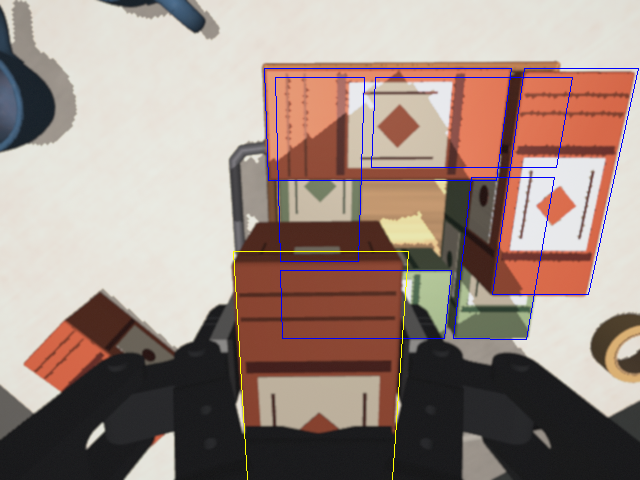

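w7: the laid and slot A cartons sit on their outlines. The held carton's front edge is at row 258 instead of 252, so it is gripped about 22 mm off centre; I'll shift by 1.7 mm and lower.

Call:
{"name": "drive_tool", "arguments": {"steps": "0 0 0 0.17 -0.14 -2 1; 0 0 0 0.17 -0.14 -4 1; 0 0 0 0.17 -0.14 -6 1; 0 0 0 0.17 -0.14 -7.2 1; 0 0 0 0.17 -0.14 -7.8 1; 0 0 0 0.17 -0.14 -8.1 1; 0 0 0 0.17 -0.14 -8.1 1; 0 0 0 0.17 -0.14 -8.1 1; 0 0 0 0.17 -0.14 -8.1 1; 0 0 0 0.17 -0.14 -8.1 1"}}

```text
clock: 12.63
tcp_pos: [574.4, 58.8, 84.8]
ee_rot: [0.948, -0.318, 0.001, -0.0]
wrist_force: [-0.2, -0.0, -0.6]
finger_gap: 49.9
```

Call:
{"name": "drive_tool", "arguments": {"steps": "0 0 0 0 0 -0.05 1; 0 0 0 0 0 -0.1 1; 0 0 0 0 0 -0.15 1; 0 0 0 0 0 -0.2 1; 0 0 0 0 0 -0.25 1; 0 0 0 0 0 -0.3 1; 0 0 0 0 0 -0.3 1; 0 0 0 0 0 -0.3 1; 0 0 0 0 0 -0.3 1; 0 0 0 0 0 -0.3 1"}}

```text
clock: 13.47
tcp_pos: [573.6, 58.9, 80.9]
ee_rot: [0.948, -0.318, 0.0, -0.0]
wrist_force: [-1.4, 0.3, 1.6]
finger_gap: 49.9
```

Call:
{"name": "drive_tool", "arguments": {"steps": "0 0 0 0 0 0 0.3; 0 0 0 0 0 0 0.25; 0 0 0 0 0 0 0.2; 0 0 0 0 0 0 0.2; 0 0 0 0 0 0.3 0.2; 0 0 0 0 0 2 0.2; 0 0 0 0 0 5 0.2; 0 0 0 0 0 9 0.2; 0 0 0 0 0 13 0.2; 0 0 0 0 0 17 0.2"}}

```text
clock: 14.3
tcp_pos: [573.2, 58.9, 252.6]
ee_rot: [0.948, -0.318, -0.0, 0.0]
wrist_force: [1.4, -0.2, -0.5]
finger_gap: 68.3
```

```bash
python3 look2.py w8 "[box(-28,58,0,54)]" 500
```

```text
[574.47306648  58.83336171 252.68915933] psi -37.13786495355921 0.053872558603623846 14.5
0.9 13209 427 533 90 249
0.81 10210 282 355 167 318
0.75 5176 94 197 260 352
```

View pics/w8.png

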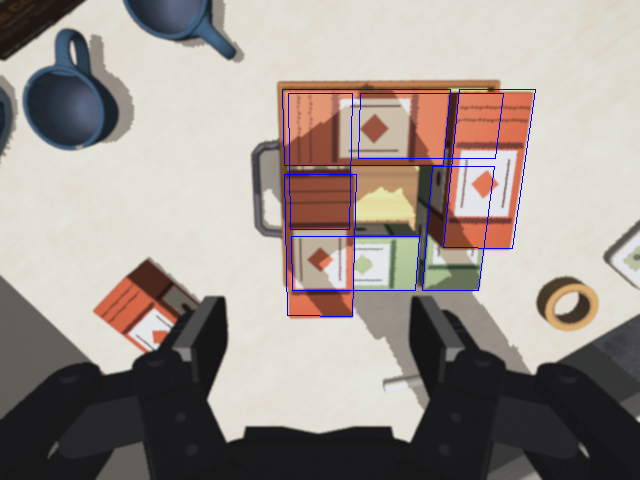

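w8: the second carton is in slot C at about (284–356, 173–317) px, right on its outline. Now the far-left carton.

Call:
{"name": "drive_tool", "arguments": {"steps": "0 0 0.12 0.3 3 0 0; 0 0 0.24 0.6 6 0 0; 0 0 0.36 0.9 9 0 0; 0 0 0.48 1.2 12 0 0; 0 0 0.6 1.5 15 0 0; 0 0 0.72 1.7 18 0 0; 0 0 0.79 1.7 20.1 0 0; 0 0 0.79 1.7 20.1 0 0; 0 0 0.79 1.7 20.1 0 0; 0 0 0.79 1.7 20.1 0 0"}}

```text
clock: 15.43
tcp_pos: [589.9, 259.1, 248.9]
ee_rot: [0.998, 0.07, -0.002, 0.001]
wrist_force: [-0.1, -0.4, -0.4]
finger_gap: 85.4
```

```bash
python3 look.py w9
```

```text
[590.63580586 258.58814082 250.26173629] psi 7.996129391574345 0.006353020674767437 15.5833
0.77 2521 [488.8 -35.   96.   46.6  20.7]
0.63 13541 [545.5  47.6 129.4  95.4 -36.2]
0.58 7416 [572.6 255.3 114.2  50.6   6.7]
```

Call:
{"name": "drive_tool", "arguments": {"steps": "0 0 -0.02 -0.1 -0.12 -4 0; 0 0 -0.02 -0.1 -0.12 -8 0; 0 0 -0.02 -0.1 -0.12 -12 0; 0 0 -0.02 -0.1 -0.12 -16 0; 0 0 -0.02 -0.1 -0.12 -19.4 0; 0 0 -0.02 -0.1 -0.12 -21.4 0; 0 0 -0.02 -0.1 -0.12 -22.6 0; 0 0 -0.02 -0.1 -0.12 -22.6 0; 0 0 -0.02 -0.1 -0.12 -22.6 0.4; 0 0 -0.02 -0.1 -0.12 -22.6 0.7", "force": 30}}

```text
clock: 16.52
tcp_pos: [591.4, 258.9, 27.1]
ee_rot: [0.998, 0.061, 0.002, -0.0]
wrist_force: [0.6, 1.1, 0.7]
finger_gap: 63.7
```

Call:
{"name": "drive_tool", "arguments": {"steps": "0 0 0 0 0 0 1; 0 0 0 0 0 0 1; 0 0 0 0 0 0 1; 0 0 0 0 0 1 1; 0 0 0 0 0 3 1; 0 0 0 0 0 6 1; 0 0 0 0 0 10 1; 0 0 0 0 0 14 1; 0 0 0 0 0 18 1; 0 0 0 0 0 20 1"}}

```text
clock: 17.35
tcp_pos: [591.4, 259.3, 232.1]
ee_rot: [0.998, 0.061, 0.004, -0.001]
wrist_force: [0.4, -0.7, 0.4]
finger_gap: 49.6
```

Call:
{"name": "drive_tool", "arguments": {"steps": "0 0 0.11 -1.4 -3.1 0 1; 0 0 0.22 -2.8 -6.2 0 1; 0 0 0.33 -4.2 -9.3 0 1; 0 0 0.44 -5.6 -12.4 0 1; 0 0 0.55 -7 -15.5 0 1; 0 0 0.66 -8.4 -18.6 0 1; 0 0 0.77 -9.65 -22 0 1; 0 0 0.8 -9.65 -22 -2 1; 0 0 0.8 -9.65 -22 -6 1; 0 0 0.8 -9.65 -22 -6 1"}}

```text
clock: 18.18
tcp_pos: [488.8, 38.6, 159.8]
ee_rot: [0.896, 0.444, -0.004, -0.003]
wrist_force: [-2.0, 1.2, -2.7]
finger_gap: 49.6
```

```bash
python3 look2.py w10 "[box(-28,58,0,54)]" -21
```

```text
[494.22732699  38.91455935 166.831283  ] psi 52.84778709838193 0.013321074924167911 18.3833
0.77 25442 260 501 78 190
0.65 33082 231 402 219 432
0.56 10222 401 579 275 382
0.52 291 603 638 0 11
```

View pics/w10.png

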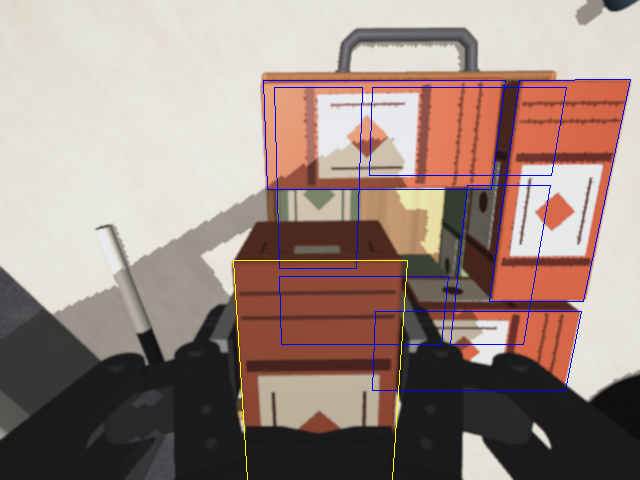

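w10: the slot C carton at (265–505, 80–189) px, the laid one and slot A all match. The held carton's front edge is at row 261, as modelled with a 21 mm offset. Lowering.

Call:
{"name": "drive_tool", "arguments": {"steps": "0 0 0 0 0 -2 1; 0 0 0 0 0 -4 1; 0 0 0 0 0 -6 1; 0 0 0 0 0 -7.2 1; 0 0 0 0 0 -7.8 1; 0 0 0 0 0 -8 1; 0 0 0 0 0 -8 1; 0 0 0 0 0 -8 1; 0 0 0 0 0 -8 1; 0 0 0 0 0 -8 1"}}

```text
clock: 19.32
tcp_pos: [493.9, 38.6, 85.8]
ee_rot: [0.896, 0.445, 0.001, 0.001]
wrist_force: [0.7, -0.6, -0.9]
finger_gap: 49.9
```

Call:
{"name": "drive_tool", "arguments": {"steps": "0 0 0 0 0 -0.05 1; 0 0 0 0 0 -0.1 1; 0 0 0 0 0 -0.15 1; 0 0 0 0 0 -0.2 1; 0 0 0 0 0 -0.25 1; 0 0 0 0 0 -0.3 1; 0 0 0 0 0 -0.3 1; 0 0 0 0 0 -0.3 1; 0 0 0 0 0 -0.3 1; 0 0 0 0 0 -0.3 1"}}

```text
clock: 20.15
tcp_pos: [493.2, 38.7, 81.8]
ee_rot: [0.896, 0.445, 0.0, 0.0]
wrist_force: [0.3, -0.5, -1.3]
finger_gap: 49.5
```

Not in contact yet; 1 mm more.

Call:
{"name": "drive_tool", "arguments": {"steps": "0 0 0 0 0 -0.03 1; 0 0 0 0 0 -0.06 1; 0 0 0 0 0 -0.09 1; 0 0 0 0 0 -0.12 1; 0 0 0 0 0 -0.12 1; 0 0 0 0 0 -0.12 1; 0 0 0 0 0 -0.12 1; 0 0 0 0 0 -0.12 1; 0 0 0 0 0 -0.12 1; 0 0 0 0 0 -0.12 1"}}

```text
clock: 20.98
tcp_pos: [493.2, 38.6, 81.4]
ee_rot: [0.896, 0.445, -0.0, 0.0]
wrist_force: [-3.8, -0.1, 8.5]
finger_gap: 49.5
```

Call:
{"name": "drive_tool", "arguments": {"steps": "0 0 0 0 0 0.05 1; 0 0 0 0 0 0.05 0.25; 0 0 0 0 0 0.05 0.2; 0 0 0 0 0 0.05 0.2; 0 0 0 0 0 0.3 0.2; 0 0 0 0 0 2 0.2; 0 0 0 0 0 5 0.2; 0 0 0 0 0 9 0.2; 0 0 0 0 0 13 0.2; 0 0 0 0 0 17 0.2"}}

```text
clock: 21.82
tcp_pos: [492.6, 38.8, 252.3]
ee_rot: [0.896, 0.445, -0.0, -0.0]
wrist_force: [0.5, -0.1, 0.2]
finger_gap: 68.0
```

```bash
python3 look2.py w11 "[box(-28,58,0,54),box(-58,-28,1,54)]" 500
python3 - <<'E'
from h import *
f=ctrl.grab_frame('wrist');s=ctrl.read_state();E=E_of(f,s)
p=(543.6,8.9,-.649);c,n=np.cos(p[2]),np.sin(p[2])
for r in ctrl.masks_of(f,'loose_a'):
    q=quad(f,E,r['pixels'],102);d=q[:2]-p[:2];print(round(r['conf'],2),q,'tray',np.round([c*d[0]+n*d[1],-n*d[0]+c*d[1]],1),q[4]+37.2)
E
```

```text
[493.91214282  38.62848751 252.08878431] psi 52.82126118946356 0.051921659399454784 22.0167
0.79 10344 353 506 236 316
0.64 10201 281 352 167 317
0.6 12567 278 445 88 167
0.85 [533.2 -45.1 113.7  62.9 -37.6] tray [ 24.4 -49.3] -0.3999999999999986
0.74 [481.8  24.3 116.3  51.3  53.6] tray [-58.5 -25.1] 90.80000000000001
0.72 [555.1  73.6 110.1  50.4 -35.8] tray [-29.9  58.5] 1.4000000000000057
0.34 [683.6 -51.7  58.   16.4  65.9] tray [148.2  36.3] 103.10000000000001
```

View pics/w11.png

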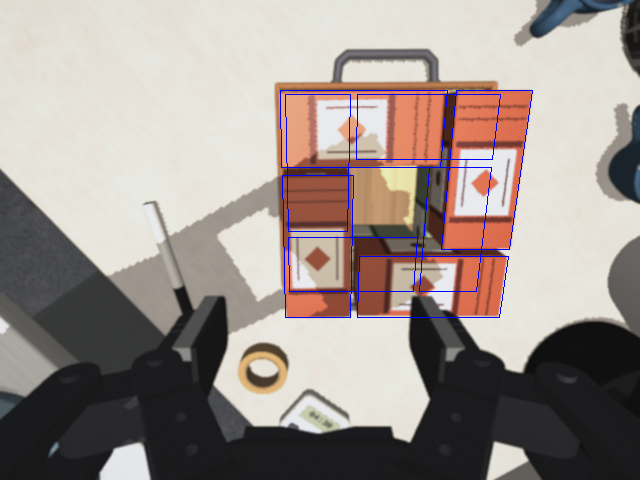

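Run:
```python
from h import *
ctrl.grab_frame('wrist');s=ctrl.read_state();f=ctrl.grab_frame('wrist');E=E_of(f,s)
p=np.array([543.6,8.9,-.649]);V=np.ones((480,640),bool)
sl={'A':(28,-58,0),'B':(-58,-28,1),'C':(-28,58,0),'laid':(58,28,1)}
hsv=cv2.cvtColor(f['image'],cv2.COLOR_RGB2HSV)
M=[r['pixels'] for n in('loose_a','laid') for r in ctrl.masks_of(f,n)]
for k,v in sl.items():
    b=box(*v,54);m0=sil(f,E,[b],p)
    m=max(M,key=lambda m:(m&m0).sum()/(m|m0).sum())
    # top-face-dominated fit of this carton alone, about its own slot centre
    c=tw([[v[0],v[1],0]],p)[0];b2=b-[v[0],v[1],0]
    q,e=fit(f,E,m,[b2],np.array([c[0],c[1],p[2]]),V)
    d=q-[c[0],c[1],p[2]];C,S=np.cos(p[2]),np.sin(p[2])
    print(k,'tray dev',np.round([C*d[0]+S*d[1],-S*d[0]+C*d[1]],1),'deg',round(np.degrees(d[2]),1),'iou err',round(e,3))
g=ctrl.grab_frame('top')
print([np.round(r['xyz']) for r in ctrl.spot_point(g,'mug_a')])
```

```text
A tray dev [-0.4  0.8] deg -0.0 iou err 0.143
B tray dev [-0.1  0.1] deg 1.5 iou err 0.021
C tray dev [-1.5  0.6] deg 0.5 iou err 0.021
laid tray dev [0.6 0. ] deg 0.6 iou err 0.065
[array([ 747., -105.,   -0.]), array([759.,  54.,  -2.]), array([770., 161.,   1.])]
```

All cartons are within about 1.5 mm, the mugs have not moved, and the arm is clear. Handing in.

```bash
python3 -c "
from h import *
print(ctrl.sign_off(),ctrl.read_state()['clock'])"
```

```text
the job is handed in; nothing more can be done
the job is handed in; nothing more can be done
```

The second layer is finished: the three loose rust-red cartons are in the three open places, flat and right way up, and the job is handed in. That took about 22 s of the 67 s allowed.

- **Fit:** in the last wrist picture all four red cartons are within about 1.5 mm and 1.5° of their places. The carton already laid reads 0.6 mm and 0.6° off, which is no more than the measuring error. The fit for the carton at (+28, -58) is less certain because a finger partly hid it in that picture. An earlier clear picture showed it within about 2 mm.
- **Gentleness:** the cartons were released with 5.7, 1.6 and about 8.5 N on the wrist. The third was eased up by 0.5 mm before I let go.
- **Mugs:** they read the same as at the start, within the network's error of about 4 mm.
- **Disagreement:** a rougher check using rectangles drawn around the picture masks was up to 9 mm off for the partly hidden carton. It was up to 3 mm off for the other two. I relied on the outline fit and the picture overlays instead.

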